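# Draw the flush bolt and open the second leaf of the instrument locker

### The arm

A 6-joint arm with a two-finger parallel gripper is mounted at the origin on a cart in front of the work surface, level with it; the furniture and walls round the work are solid. World frame = base frame: x ahead of the robot, y to its left, z up, the work surface at z = 0. Lengths are in m, angles in rad, forces in N, time in s.
With the tool pointing down it reaches from about 0.375 to 0.9 m from the base axis. Payload 3.1 kg.
Tool frame: the origin (TCP) lies between the finger pads; the fingertips stand 19 mm ahead of it and the grasp point (between the pads) is the TCP; z points along the fingers, y is the direction in which the jaws open and shut (so a half turn about z gives the same grasp; the last joint's range is limited). The gripper opens to 87 mm and grips with 3 to 60 N. Pads are 19 mm wide; open, the fingers measure 117 mm over their backs; the gripper's body (75 mm by 190 mm) begins 51 mm behind the grasp point.
Start: joints at [-1.371, 0.527, 1.433, -0, 1.181, -0.178], TCP at [0.231, -0.581, 0.242] pointing down, gripper open.
Joint ranges: [-3.08, 3.08], [-0.75, 2.2], [0.22, 2.44], [-1.43, 4.57], [0, 2.65], [-2.85, 2.85]. Speed limits (rad/s): [2.79, 2.79, 3.14, 3.14, 3.14, 3.14].

### API

Orientations are given as a unit quaternion [x, y, z, w].
In Python, from rig import robot gives the robot as it stands.
- The arm moves only by the tool apply_moves, never from a script. Its argument "series" is a list of rows, each a list of 7 numbers: the shift along the tool's x, y, z in cm, then the turn, a rotation vector about the tool's x, y, z in degrees, then the opening, from 0 (shut) to 1 (fully open). In form: [[dx, dy, dz, rx, ry, rz, grip], ...]. A call has 1 to 5 rows; each row is the pose to reach, as a shift and turn from the pose commanded when the call began, along the tool's axes at that moment; what a row does not reach only later rows make up. A row lasts 1/12 s, in which the tool goes at most 41.7 mm and 7.16 degrees, less where a joint would pass 70% of its speed; a pose out of reach is approached as far as the arm can. A call with a gripper value outside its range is refused whole. The fingers move at their own pace and stop on an object; "newtons" is the grip in N (left out, the last holds). Time passes only in rows, so rows that repeat a pose let the fingers close. It gives the time, the measured TCP pose, the force and the opening at its end, in the units of the state.
- robot.get_obs(): the state, without advancing time (a new reading comes with each control period).
- robot.camera(name): name is "side" or "top" or "wrist"; returns the picture (400x640x3 uint8, red, green, blue); there is no depth.
- robot.camera_params(name): a dict with "mtx" (3x3 intrinsics, pixels), "origin" and "rotation" of the camera in the world. Camera axes: x right, y down, z forward; pixel columns grow to the right and rows downward; lengths in m; the calibration is good to about 2 mm. A picture is of the moment at which its call begins: read the wrist's pose just before it. camera_params takes no time and is no camera call; for the wrist camera it gives the pose at the moment of the call.
- robot.hand_in(): hands the job in, once; it reports no verdict.
The state is a dict: "time": time; "q": joint angles; "joint_velocities": joint speeds; "joint_torque": joint torques, N m; "position": TCP position; "tool_rot": TCP orientation; "ft_force": force on the tool from outside, world axes, zero at the start; "moment": the same for the moment, N m; "grip_width": finger opening in m.
Only numpy, scipy, OpenCV 4.12 (cv2) and the standard library are available. Lean on these libraries where they do the work, as an engineer would, in place of code of your own. Each camera call takes 0.05 s, during which the arm holds its last target. There are 200 camera calls.

### The job

The white instrument locker on the bench has one of its two doors open already; the other leaf is still held shut by its flush bolt. Pull the brass bolt knob at the top of that leaf straight up until the bolt is fully drawn, then swing that leaf open to about a right angle and leave it so with the bolt still up, without disturbing the lens mount that stands on the locker's roof.

Things in the scene. Friction and masses are not known exactly. Their poses are not given: they have to be found in the camera images.
- bolt_knob (a point): Centre of the brass bolt knob, an upright cylinder 22 mm across and 30 mm tall, above the top edge (156 mm) of the shut left leaf, near mid-front of the locker; roof at 159 mm. Bolt down: this point is 189 mm above the bench, the knob's underside 18 mm above the leaf. Its axes turn with the leaf (shut: x into the locker, y to its left). The leaf can be pulled by this knob.
- bolt (a joint): How far the bolt is drawn up, m: 0 = fully down, its rod in the sill, leaf locked; 0.030 = fully drawn (upper stop). The locked leaf only gives a few mm when pulled. The rod clears the sill at about 0.016. It slides with about 3 N of friction, weighs 120 g and stays where it is left.
- passive_hinge (a point): Point on the vertical hinge axis of the bolted leaf, left front corner of the white locker (200 mm deep, 240 wide, 159 tall, fixed to the bench), 156 mm up. Axes: x into the locker, y to its left, z up. The leaf is 117 mm wide, 14 thick, lower edge 34 mm up. With the leaf shut the knob's axis lies at x = +9, y = -103 mm here. From above the leaf opens clockwise, towards -x.
- passive_leaf (a joint): Opening angle of the bolted leaf, rad: 0 = shut, 1.57 = square to the locker's front, 1.9 = stop. Light friction; it stays where it is left. The other leaf (right, round black pull on its outer face) stands open at 1.4 to 1.8 rad from the start.
- lens_mid (a point): Centre of the black lens mount (21 x 36 x 31 mm, 30 mm ring) standing loose on the rear half of the locker's roof, 174 mm above the bench. To be left alone.

How it is judged:
On the way, in this order (a step that is already met when the one before it is completed fails the run):
1. the bolt is drawn up clear of the sill (value of joint bolt above 0.018 m), for 0.1 s.
2. the leaf is swung open (value of joint passive_leaf above 1.2 rad), for 0.1 s.
At the end, for the whole second after the job is handed in: the bolted leaf stands still, open by more than 1.2 rad (69 degrees), its bolt is still drawn by more than 18 mm, and the lens mount is within 20 mm of where it stood (value of joint passive_leaf above 1.2 rad and velocity of joint passive_leaf between -0.05 and 0.05 rad/s and value of joint bolt above 0.018 m and distance of lens_mid from where it was at the start of the episode below 0.02 m); the robot touches nothing.
It fails at once if the lens mount on the roof is pushed more than 20 mm or tipped over (distance of lens_mid from where it was at the start of the episode above 0.02 m or angle between lens_mid's own z axis and vertical above 0.5 rad).
It also fails if it takes over 35 s, if anything falls off the work surface, if the arm or the gripper's body presses on something with over 40 N, if the wrist force passes 120 N, or if a joint passes its speed limit or range.

## Working session

There is one attempt and no reset: what is moved stays moved. The work goes in short steps, Python scripts to look and compute and a tool call to move; the robot and the scene stay as the last step left them, time stands still between calls to the robot, and variables do not carry over. Pictures are saved under pics/ and viewed, about 8 in all and at most 12, crops included, and the job is handed in when it is done.

Besides the shell and the picture viewer there is one more tool, called by a JSON object that holds its "name" and its "arguments". apply_moves: Moves the arm, as the interface text tells. Its arguments: {"type":"object","properties":{"series":{"type":"array"},"newtons":{"type":"number"}},"required":["series"]}

```bash
mkdir -p pics; ls; python3 - <<'E'
from rig import robot
import cv2,numpy as np
print(robot.get_obs())
for n in("side","top"):
    im=robot.camera(n); cv2.imwrite(f"pics/{n}0.png",im[:,:,::-1]); print(n,robot.camera_params(n))
E
```

```text
pics
{'time': 0.0, 'q': array([-1.37050941e+00,  5.28458276e-01,  1.43391560e+00, -6.09200117e-06,
        1.18140787e+00, -1.78498877e-01]), 'joint_velocities': array([-0.00152157, -0.00144606,  0.00091234,  0.00063395,  0.00194905,
        0.00026511]), 'joint_torque': array([ 2.11090100e-04, -4.40038347e+01, -1.76589364e+01,  6.33563125e-02,
        5.81403694e-02, -1.69989526e-04]), 'position': array([ 0.23100464, -0.57998525,  0.24057222]), 'tool_rot': array([ 9.82117905e-01,  1.88263707e-01, -1.47402870e-05, -1.09444778e-03]), 'ft_force': array([-0.51064428, -0.95774875, -0.61850562]), 'moment': array([-0.05189146, -0.00256854, -0.01617353]), 'grip_width': 0.08688079443352345}
side {'mtx': array([[438.02146913,   0.        , 312.36116485],
       [  0.        , 438.02146913, 200.22424736],
       [  0.        ,   0.        ,   1.        ]]), 'origin': array([ 0.65672493, -0.56107542,  0.45173398]), 'rotation': array([ 0.82543875,  0.00164367, -0.00615406, -0.56445575])}
top {'mtx': array([[366.44379133,   0.        , 314.60081354],
       [  0.        , 366.44379133, 203.05298172],
       [  0.        ,   0.        ,   1.        ]]), 'origin': array([0.49099831, 0.23864206, 0.96294015]), 'rotation': array([ 0.72400818, -0.68207617,  0.0692085 , -0.07612122])}
```

View pics/side0.png

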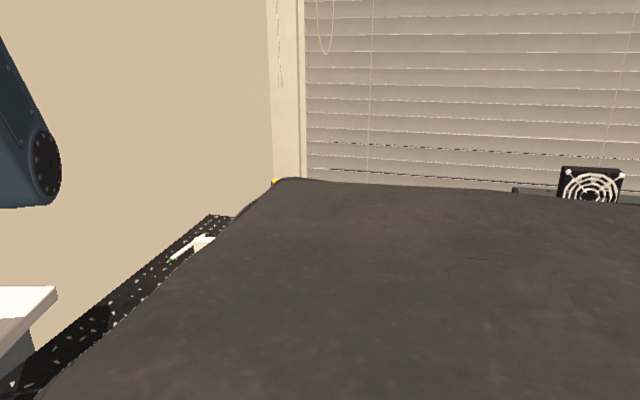

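View pics/top0.png

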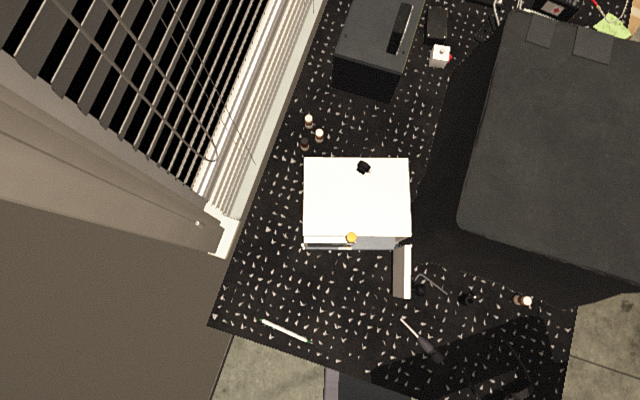

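The side view is mostly blocked by a large dark box. The top view shows the locker roof at about (303–411, 157–237), the brass knob at (351,238), the lens mount at (363,167) and the open right leaf at (402,272). The dark box is on the right.

```bash
cat > h.py <<'E'
import numpy as np,cv2
from scipy.spatial.transform import Rotation as R
def ray(p,uv,z):
    d=R.from_quat(p["rotation"]).apply(np.linalg.inv(p["mtx"])@[uv[0],uv[1],1.]); o=p["origin"]
    return o+d*(z-o[2])/d[2]
def proj(p,X):
    c=R.from_quat(p["rotation"]).inv().apply(np.atleast_2d(X)-p["origin"])@p["mtx"].T
    return c[:,:2]/c[:,2:]
def knob(im):
    h=cv2.cvtColor(im,cv2.COLOR_RGB2HSV); m=cv2.inRange(h,(15,110,90),(32,255,255))
    n,l,s,c=cv2.connectedComponentsWithStats(m); return [(s[i],c[i]) for i in range(1,n) if s[i][4]>25]
E
python3 - <<'E'
from h import *
from rig import robot
p=robot.camera_params("top"); im=cv2.imread("pics/top0.png")[:,:,::-1]
print(R.from_quat(p["rotation"]).as_matrix().round(2))
for s,c in knob(im): print(s,c,ray(p,c,.204))
m=cv2.inRange(im,(215,215,215),(255,255,255))
for c in cv2.findContours(m,0,2)[0]:
    if cv2.contourArea(c)>300:
        a=cv2.approxPolyDP(c,4,True)[:,0]; print(cv2.contourArea(c))
        for u in a: print(u,ray(p,u,.159).round(3))
for u in [(363,167),(460,220),(510,12),(470,155),(393,247),(410,247),(394,297),(410,297)]: print(u,ray(p,u,.17).round(3))
cv2.imwrite("pics/topc.png",cv2.resize(im[140:310,280:500,::-1],None,fx=3.5,fy=3.5,interpolation=2))
w=robot.camera("wrist"); cv2.imwrite("pics/w0.png",w[:,:,::-1]); print(robot.camera_params("wrist"))
E
```

```text
[[ 0.06 -0.98  0.2 ]
 [-1.   -0.06  0.02]
 [-0.   -0.2  -0.98]]
[632   0   8   9  56] [635.89285714   3.19642857] [ 1.17943798 -0.48313136  0.204     ]
[628  15  12  23 164] [633.06097561  24.23170732] [ 1.12163562 -0.46976816  0.204     ]
[346 232  11  11  82] [350.97560976 237.07317073] [0.58169924 0.17123869 0.204     ]
8369.0
[304 158] [0.763 0.282 0.159]
[304 242] [0.57  0.27  0.159]
[346 242] [0.576 0.178 0.159]
[349 231] [0.6   0.172 0.159]
[410 236] [0.597 0.038 0.159]
[407 158] [0.777 0.046 0.159]
659.5
[233 143] [0.79  0.449 0.159]
[204 209] [0.63  0.498 0.159]
[225 228] [0.591 0.446 0.159]
[215 254] [0.532 0.462 0.159]
[222 257] [0.527 0.446 0.159]
[237 221] [0.608 0.421 0.159]
[220 214] [0.621 0.461 0.159]
[225 193] [0.67  0.455 0.159]
[220 207] [0.637 0.462 0.159]
[214 208] [0.634 0.476 0.159]
[237 149] [0.776 0.439 0.159]
[216 203] [0.646 0.472 0.159]
[210 204] [0.643 0.486 0.159]
370.0
[280   0] [1.179 0.371 0.159]
[218 154] [0.761 0.481 0.159]
308.0
[274   0] [1.178 0.386 0.159]
[224 122] [0.84  0.476 0.159]
(363, 167) [0.746 0.147 0.17 ]
(460, 220) [ 0.637 -0.068  0.17 ]
(510, 12) [ 1.167 -0.202  0.17 ]
(470, 155) [ 0.788 -0.094  0.17 ]
(393, 247) [0.57  0.077 0.17 ]
(410, 247) [0.572 0.04  0.17 ]
(394, 297) [0.465 0.073 0.17 ]
(410, 297) [0.467 0.04  0.17 ]
{'mtx': array([[293.77609716,   0.        , 325.69058259],
       [  0.        , 293.77609716, 199.12444081],
       [  0.        ,   0.        ,   1.        ]]), 'origin': array([ 0.29817522, -0.55457794,  0.38296547]), 'rotation': array([ 0.82068353, -0.55581847, -0.07487087,  0.10926445])}
```

View pics/topc.png

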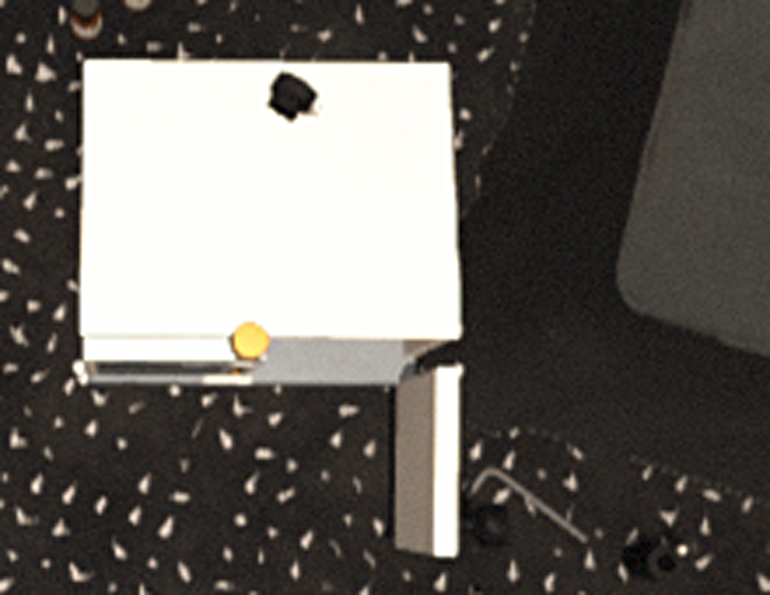

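```bash
python3 - <<'E'
from h import *
from rig import robot
p=robot.camera_params("top");s=robot.camera_params("side")
for z in (.15,.2,.25,.3,.35,.4):
    print(z,ray(p,(460,222),z).round(3),ray(s,(275,181),z).round(3),ray(p,(590,305),z).round(3),"leftedge side",ray(s,(40,398),z).round(3))
for u in [(240,225),(320,0),(210,325)]: print(u,ray(p,u,0).round(3))
E
```

```text
0.15 [ 0.636 -0.076  0.15 ] [0.565 0.329 0.15 ] [ 0.473 -0.349  0.15 ] leftedge side [ 0.41  -0.266  0.15 ]
0.2 [ 0.628 -0.056  0.2  ] [0.581 0.181 0.2  ] [ 0.474 -0.313  0.2  ] leftedge side [ 0.451 -0.315  0.2  ]
0.25 [ 0.619 -0.037  0.25 ] [0.596 0.034 0.25 ] [ 0.475 -0.277  0.25 ] leftedge side [ 0.492 -0.364  0.25 ]
0.3 [ 0.61  -0.018  0.3  ] [ 0.611 -0.114  0.3  ] [ 0.476 -0.24   0.3  ] leftedge side [ 0.533 -0.413  0.3  ]
0.35 [0.601 0.002 0.35 ] [ 0.626 -0.261  0.35 ] [ 0.478 -0.204  0.35 ] leftedge side [ 0.574 -0.461  0.35 ]
0.4 [0.592 0.021 0.4  ] [ 0.641 -0.409  0.4  ] [ 0.479 -0.168  0.4  ] leftedge side [ 0.614 -0.51   0.4  ]
(240, 225) [0.621 0.448 0.   ]
(320, 0) [1.321 0.276 0.   ]
(210, 325) [0.364 0.498 0.   ]
```

View pics/w0.png

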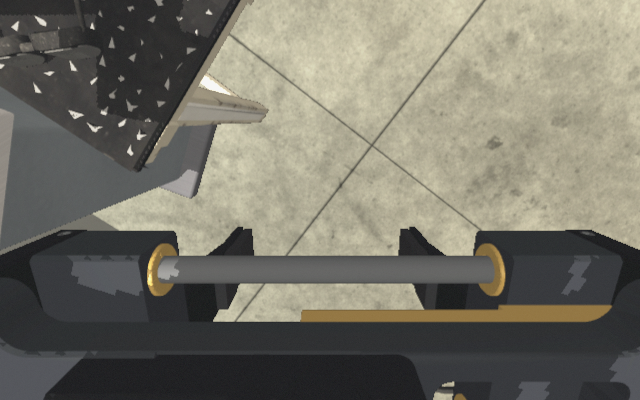

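The box top is about 0.275 m high, with its near corner at (0.615, -0.03). The wrist view shows only the floor and the bench edge. I'll lift first, then travel around above the box.

{"name": "apply_moves", "arguments": {"series": [[1.8,-1.9,-3.0,0,0,3.8,1],[3.6,-3.7,-6.0,0,0,7.5,1],[5.4,-5.6,-9.0,0,0,11.2,1],[7.3,-7.4,-12.0,0,0,15,1],[9.1,-9.3,-15.0,0,0,18.7,1]]}}

```text
time: 0.57
position: [0.2816, -0.4592, 0.3924]
tool_rot: [1.0, 0.024, -0.0, -0.001]
ft_force: [0.6, 0.3, 0.6]
grip_width: 0.0873
```

{"name": "apply_moves", "arguments": {"series": [[2.2,-3.4,0,0,0,0,1],[4.5,-6.8,0,0,0,0,1],[6.7,-10.2,0,0,0,0,1],[9.0,-13.6,0,0,0,0,1],[11.2,-17,0,0,0,0,1]]}}

```text
time: 0.98
position: [0.3847, -0.283, 0.3915]
tool_rot: [1.0, 0.026, 0.0, -0.0]
ft_force: [0.8, -0.7, 0.2]
grip_width: 0.087
```

{"name": "apply_moves", "arguments": {"series": [[1.5,-3.8,0,0,0,0,1],[3.0,-7.6,0,0,0,0,1],[4.5,-11.4,0,0,0,0,1],[6.0,-15.2,0,0,0,0,1],[7.5,-19,0,0,0,0,1]]}}

```text
time: 1.4
position: [0.4491, -0.0892, 0.3915]
tool_rot: [1.0, 0.026, -0.0, -0.0]
ft_force: [0.3, -0.2, -0.0]
grip_width: 0.0867
```

{"name": "apply_moves", "arguments": {"series": [[1.5,-3.8,0,0,0,0,1],[3.0,-7.5,0,0,0,0,1],[4.5,-11.3,0,0,0,0,1],[6.0,-15.0,0,0,0,0,1],[7.4,-18.7,0,0,0,0,1]]}}

```text
time: 1.82
position: [0.5134, 0.1015, 0.3914]
tool_rot: [1.0, 0.026, -0.0, 0.0]
ft_force: [0.5, 0.2, -0.5]
grip_width: 0.087
```

{"name": "apply_moves", "arguments": {"series": [[2,-3,2.5,0,0,0,1],[4.2,-5.2,4,0,0,0,1],[5.4,-6.8,6,0,0,0,1],[5.4,-6.8,8,0,0,0,1],[5.4,-6.8,8,0,0,0,1]]}}

```text
time: 2.23
position: [0.5611, 0.1709, 0.3065]
tool_rot: [1.0, 0.027, -0.005, 0.0]
ft_force: [-0.7, 0.1, -0.9]
grip_width: 0.0868
```

```bash
python3 - <<'E'
from h import *
from rig import robot
o=robot.get_obs(); p=robot.camera_params("wrist"); im=robot.camera("wrist")
print(o["time"],o["position"],o["tool_rot"],p["origin"])
for s,c in knob(im): print(s,c,ray(p,c,.19))
print(proj(p,[[.5817,.1712,.174],[.5817,.1712,.204]]))
cv2.imwrite("pics/w1.png",im[:,:,::-1])
q=robot.camera_params("top"); t=robot.camera("top")
for s,c in knob(t): print(s,c)
E
```

```text
2.2333 [0.56112438 0.17089906 0.30648172] [ 9.99615086e-01  2.72466498e-02 -5.20352474e-03  4.73147627e-04] [0.63465013 0.17430157 0.44786296]
[316 166  25  25 494] [328.09109312 177.96153846] [0.58140335 0.16894683 0.19      ]
[147 246  14  49 245] [151.74693878 270.47755102] [0.47968562 0.33602588 0.19      ]
[491 246  14  49 224] [499.50446429 271.13392857] [ 0.49777902 -0.00436613  0.19      ]
[ 302  306  306   15 2212] [459.94394213 314.42133816] [0.44638695 0.02545357 0.19      ]
[[325.58343563 174.08234372]
 [325.60317465 180.83455979]]
```

View pics/w1.png

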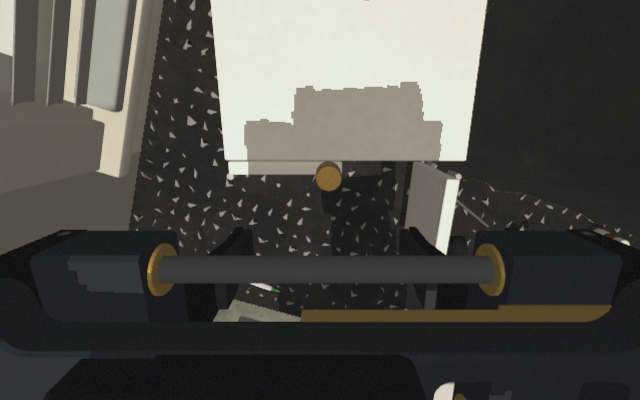

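Wrist view: the brass knob is centred at (328,178), giving about (0.5815, 0.170), which agrees with the top view. The leaf's top edge is to its left. Next I descend around it.

{"name": "apply_moves", "arguments": {"series": [[0.9,0.1,2,0,0,0,1],[1.8,0.1,4,0,0,0,1],[1.8,0.1,6,0,0,0,1],[1.8,0.1,7,0,0,0,1],[1.8,0.1,7,0,0,0,1]]}}

```text
time: 2.75
position: [0.5805, 0.1691, 0.2405]
tool_rot: [1.0, 0.026, -0.002, 0.0]
ft_force: [-0.3, -0.3, 0.1]
grip_width: 0.0869
```

{"name": "apply_moves", "arguments": {"series": [[0.1,-0.1,2.5,0,0,0,1],[0.1,-0.1,4.0,0,0,0,1],[0.1,-0.1,4.8,0,0,0,1],[0.1,-0.1,4.8,0,0,0,0.7],[0.1,-0.1,4.8,0,0,0,0.4]], "newtons": 25}}

```text
time: 3.17
position: [0.5833, 0.171, 0.1948]
tool_rot: [1.0, 0.026, 0.001, -0.0]
ft_force: [-0.3, -0.1, 0.8]
grip_width: 0.0801
```

{"name": "apply_moves", "arguments": {"series": [[0,0,0,0,0,0,0.1],[0,0,0,0,0,0,0.1],[0,0,0,0,0,0,0.1],[0,0,0,0,0,0,0.1],[0,0,0,0,0,0,0.1]]}}

```text
time: 3.58
position: [0.5828, 0.1711, 0.194]
tool_rot: [1.0, 0.026, 0.0, -0.0]
ft_force: [-0.2, 0.3, -0.7]
grip_width: 0.0482
```

{"name": "apply_moves", "arguments": {"series": [[0,0,0,0,0,0,0.1],[0,0,0,0,0,0,0.1],[0,0,0,0,0,0,0.1],[0,0,0,0,0,0,0.1],[0,0,0,0,0,0,0.1]]}}

```text
time: 4.0
position: [0.5827, 0.17, 0.1935]
tool_rot: [1.0, 0.026, -0.0, 0.001]
ft_force: [-1.4, -3.8, 1.2]
grip_width: 0.0211
```

{"name": "apply_moves", "arguments": {"series": [[0,0,0,0,0,0,0.1],[0,0,0,0,0,0,0.1],[0,0,0,0,0,0,0.1],[0,0,0,0,0,0,0.1],[0,0,0,0,0,0,0.1]]}}

```text
time: 4.42
position: [0.5827, 0.17, 0.1935]
tool_rot: [1.0, 0.026, -0.0, 0.001]
ft_force: [-0.0, -5.1, 1.4]
grip_width: 0.0213
```

{"name": "apply_moves", "arguments": {"series": [[0,0,-0.7,0,0,0,0.1],[0,0,-1.4,0,0,0,0.1],[0,0,-2.1,0,0,0,0.1],[0,0,-2.7,0,0,0,0.1],[0,0,-2.9,0,0,0,0.1]]}}

```text
time: 4.83
position: [0.5814, 0.1699, 0.2204]
tool_rot: [1.0, 0.026, -0.002, 0.001]
ft_force: [1.4, -6.0, -17.4]
grip_width: 0.0212
```

{"name": "apply_moves", "arguments": {"series": [[0,0,-0.1,0,0,0,0.1],[0,0,-0.1,0,0,0,0.1]]}}

```text
time: 5.0
position: [0.581, 0.1698, 0.2203]
tool_rot: [1.0, 0.026, -0.003, 0.001]
ft_force: [1.3, -5.2, -11.8]
grip_width: 0.0211
```

```bash
python3 - <<'E'
from h import *
from rig import robot
o=robot.get_obs(); im=robot.camera("wrist")
print(o["time"],o["position"],o["ft_force"],o["grip_width"])
for s,c in knob(im): print(s,c)
a=im[100:400,150:500,::-1]
t=robot.camera("top")[170:300,280:460,::-1]
a=cv2.resize(a,None,fx=1.2,fy=1.2); t=cv2.resize(t,(int(180*360/130*.75),360))
cv2.imwrite("pics/w2.png",np.hstack([a,t]))
E
```

```text
5.0 [0.58103612 0.16981318 0.22033934] [  1.33814866  -5.24352099 -11.77523756] 0.021054685219351582
[308 232  37  18 334] [325.5748503  239.70958084]
[269 245   6  50 176] [271.38636364 271.09659091]
[377 245   6  50 181] [379.80662983 271.14364641]
[309 246  35  10 250] [325.964 251.424]
[315 283  23   5  81] [326.19753086 284.37037037]
[ 169  306  331   15 3481] [348.36139041 314.42344154]
```

View pics/w2.png

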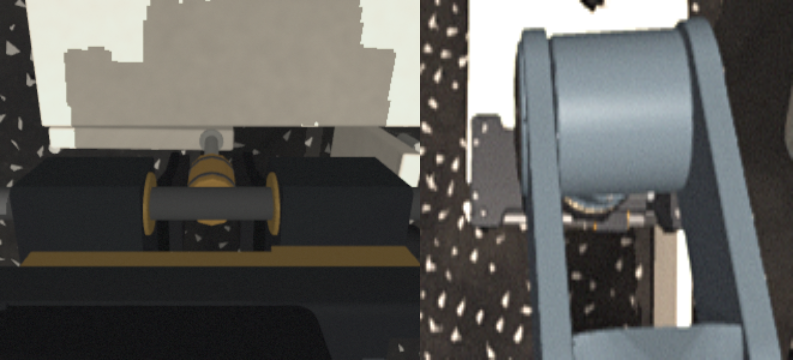

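The bolt knob is held in the jaws and the rod shows below it. The 12 N downward reaction means it is against the upper stop. Now I swing along the arc with a softer grip.

{"name": "apply_moves", "arguments": {"series": [[-1.03,0.04,0.1,0,0,0,0.1],[-2.06,-0.03,0.1,0,0,0,0.1],[-3.08,-0.19,0.1,0,0,0,0.1],[-4.08,-0.46,0.1,0,0,0,0.1],[-5.05,-0.83,0.1,0,0,0,0.1]], "newtons": 12}}

```text
time: 5.52
position: [0.5296, 0.1746, 0.2203]
tool_rot: [1.0, 0.026, -0.003, 0.002]
ft_force: [0.1, -8.5, -7.0]
grip_width: 0.0215
```

{"name": "apply_moves", "arguments": {"series": [[-0.92,-0.46,0,0,0,0,0.1],[-1.8,-1.01,0,0,0,0,0.1],[-2.61,-1.65,0,0,0,0,0.1],[-3.36,-2.36,0,0,0,0,0.1],[-4.03,-3.15,0,0,0,0,0.1]]}}

```text
time: 5.93
position: [0.4825, 0.2023, 0.2202]
tool_rot: [1.0, 0.026, -0.009, 0.004]
ft_force: [-10.7, -12.7, 1.4]
grip_width: 0.0204
```

{"name": "apply_moves", "arguments": {"series": [[-0.59,-0.85,0,0,0,0,0.1],[-1.09,-1.75,0,0,0,0,0.1],[-1.5,-2.7,0,0,0,0,0.1],[-1.82,-3.68,0,0,0,0,0.1],[-2.03,-4.69,0,0,0,0,0.1]]}}

```text
time: 6.35
position: [0.454, 0.2489, 0.219]
tool_rot: [1.0, 0.026, -0.015, 0.004]
ft_force: [-17.8, -7.1, 1.6]
grip_width: 0.0162
```

```bash
python3 - <<'E'
from h import *
from rig import robot
o=robot.get_obs(); im=robot.camera("wrist")
print(o["time"],o["position"],o["q"],o["ft_force"],o["moment"],o["grip_width"])
for s,c in knob(im): print(s,c)
t=robot.camera("top")
a=cv2.resize(im[100:400,150:500,::-1],None,fx=1.1,fy=1.1)
t=cv2.resize(t[200:330,260:430,::-1],(int(170*330/130*.95),330))
cv2.imwrite("pics/w3.png",np.hstack([a,t]))
E
```

```text
6.35 [0.45395718 0.24885115 0.21900449] [2.85082263e-01 4.25978416e-01 1.70331841e+00 5.56801240e-04
 1.04394924e+00 1.80376854e+00] [-17.84256538  -7.0589988    1.60766946] [-1.0447894   2.96737369 -0.22041563] 0.016161334700862444
[307 208  40  20 329] [326.36474164 215.63829787]
[ 305  220   45   36 1322] [326.90544629 239.2322239 ]
[279 244   9  52 293] [282.09556314 269.48464164]
[364 244  10  52 303] [369.32343234 269.78547855]
[ 157  305  334   17 4470] [335.94272931 314.48120805]
```

View pics/w3.png

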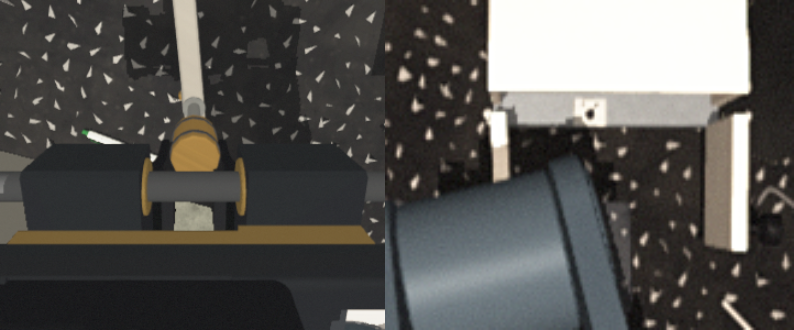

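The leaf stands open at about a right angle, with its rod and knob still up. The jaws have slipped to the knob's near edge. I'll release and back off straight up.

{"name": "apply_moves", "arguments": {"series": [[0,0,0,0,0,0,0.4],[0,0,0,0,0,0,0.7],[0,0,0,0,0,0,1],[0,0,0,0,0,0,1],[0,0,0,0,0,0,1]]}}

```text
time: 6.87
position: [0.4682, 0.2525, 0.2231]
tool_rot: [1.0, 0.026, 0.001, -0.001]
ft_force: [0.4, -0.7, 0.8]
grip_width: 0.041
```

{"name": "apply_moves", "arguments": {"series": [[0,0,0,0,0,0,1],[0,0,0,0,0,0,1],[0,0,0,0,0,0,1],[0,0,0,0,0,0,1],[0,0,0,0,0,0,1]]}}

```text
time: 7.28
position: [0.4673, 0.2518, 0.2226]
tool_rot: [1.0, 0.026, 0.0, -0.0]
ft_force: [-0.8, -0.0, -0.6]
grip_width: 0.0747
```

Now I lift straight up, then move towards -y so the top camera can see the leaf.

{"name": "apply_moves", "arguments": {"series": [[0,0,-2,0,0,0,1],[0,0,-5,0,0,0,1],[0,0,-8,0,0,0,1],[0,0,-11,0,0,0,1],[-1,0,-14,0,0,0,1]]}}

```text
time: 7.7
position: [0.4584, 0.2512, 0.364]
tool_rot: [1.0, 0.026, 0.001, -0.0]
ft_force: [0.6, 0.2, -0.5]
grip_width: 0.0869
```

{"name": "apply_moves", "arguments": {"series": [[0,3.5,0,0,0,0,1],[0,7,0,0,0,0,1],[0,10.5,0,0,0,0,1],[0,14,0,0,0,0,1],[0,17,0,0,0,0,1]]}}

```text
time: 8.12
position: [0.4658, 0.0797, 0.3628]
tool_rot: [1.0, 0.026, 0.0, 0.0]
ft_force: [0.8, 0.2, 0.5]
grip_width: 0.0869
```

{"name": "apply_moves", "arguments": {"series": [[0,3,0,0,0,0,1],[0,6,0,0,0,0,1],[0,9,0,0,0,0,1],[0,11,0,0,0,0,1],[0,12,0,0,0,0,1]]}}

```text
time: 8.53
position: [0.4725, -0.0408, 0.3626]
tool_rot: [1.0, 0.025, 0.0, 0.0]
ft_force: [0.3, 0.5, -0.7]
grip_width: 0.0868
```

```bash
python3 - <<'E'
from h import *
from rig import robot
o=robot.get_obs(); print(o["time"],o["position"],o["ft_force"])
p=robot.camera_params("top"); t=robot.camera("top")
for s,c in knob(t):
    for z in (.204,.234): print(s,c,z,ray(p,c,z), np.linalg.norm(ray(p,c,z)[:2]-[.5673,.2723]))
cv2.imwrite("pics/t2.png",cv2.resize(t[140:340,220:480,::-1],None,fx=2.8,fy=2.8))
E
```

```text
8.5333 [ 0.47250381 -0.0407607   0.3625923 ] [ 0.2903815   0.48004075 -0.72178989]
[632   0   8   9  56] [635.89285714   3.19642857] 0.204 [ 1.17943798 -0.48313136  0.204     ] 0.972311399101649
[632   0   8   9  56] [635.89285714   3.19642857] 0.234 [ 1.15222478 -0.45460052  0.234     ] 0.9330173466436849
[627  14  13  25 169] [633.00591716  24.33727811] 0.204 [ 1.12134394 -0.4696066   0.204     ] 0.9259536062471198
[627  14  13  25 169] [633.00591716  24.33727811] 0.234 [ 1.09642713 -0.44161037  0.234     ] 0.8886188898631435
[303 286  12  13 111] [308.18018018 292.0990991 ] 0.204 [0.46558766 0.25282511 0.204     ] 0.10355999388727714
[303 286  12  13 111] [308.18018018 292.0990991 ] 0.234 [0.46659211 0.25226447 0.234     ] 0.10268155537904082
```

View pics/t2.png

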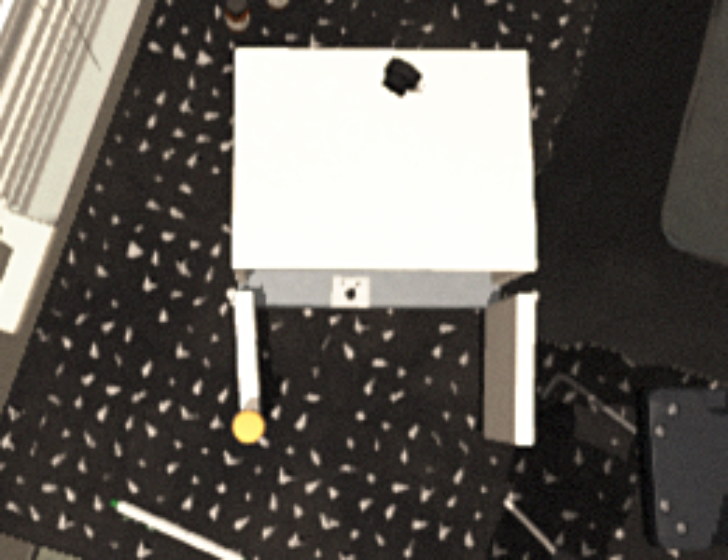

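The top view shows the left leaf open, with the knob at image (308,292). Its position fits about 1.45 rad. The lens is still at (363,167) and the arm is clear.

```bash
python3 - <<'E'
from rig import robot
print(robot.hand_in())
E
```

```text
the job is handed in; nothing more can be done
None
```

I drew the bolt, swung the left leaf open to about a right angle, released the knob and backed the arm away. I handed the job in at about 8.6 s; no verdict is reported.

**Last checks (top camera):**
- **Leaf:** it stands open at about 1.45 rad, worked out from the knob's position. I took only one picture after release, so I did not measure that it was standing still.
- **Bolt:** I pulled until it met about 12 N at the upper stop, with the gripper 27 mm higher. After release the knob looked larger from above (111 px, up from 82), which fits the bolt still being up. I did not measure its height directly.
- **Lens mount:** it is at the same pixel as at the start, (363,167).
- **Robot:** the arm is clear of everything, and the force reading is within noise.

**One thing off plan:** near the end of the swing the pads slipped to the edge of the knob, and the sideways force reached about 19 N. Opening the jaws cleared it, and the knob stayed up.

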